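Set out the spice station on its coasters

TASK

Set out the spice station: stand the cobalt jar and the two clear shakers upright on the round coasters with the ring of their own colour (blue for the jar, the lid's colour for the shakers), the base wholly inside the ring, and lay the steel scoop on the wooden rest, inside its painted outline with the cup on the round part. Set each thing down rather than dropping it, and leave the stack of blue bowls where it stands.

Things in the scene. Friction and masses are not known exactly. Their poses are not given: they have to be found in the camera images.
- jar: closed cobalt-blue glass jar with a dark blue lid: upright cylinder 58 mm in diameter up to 56 mm, then a lid 53 mm in diameter from 60 mm up to 78 mm (80 mm over its small button), 120 to 240 g, loose. Origin: centre of its underside; z up; yaw is of no importance
- shaker_red: empty clear acrylic spice shaker with a closed red flip-top lid: upright cylinder 44 mm in diameter and 76 mm tall (clear to 56 mm, then the red lid, also 44 mm wide, to 73 mm, and on it a small flat tab), 50 to 100 g, loose. Origin: centre of its underside; z up; yaw is of no importance
- shaker_yellow: empty clear acrylic spice shaker with a closed yellow flip-top lid: upright cylinder 44 mm in diameter and 76 mm tall (clear to 56 mm, then the yellow lid, also 44 mm wide, to 73 mm, and on it a small flat tab), 50 to 100 g, loose. Origin: centre of its underside; z up; yaw is of no importance
- scoop: small steel measuring scoop lying flat, cup mouth up, 122 mm long, 40 to 85 g, loose. Origin: level with its underside, in the handle near the balance point; x points along the handle to the cup, z up. Cup: round, 40 mm across, 22 mm tall, centred at x = +42 mm. Handle: straight bar 12 mm wide (y), 4 to 14 mm above the underside, to x = -60 mm, free for fingers from x = -50 to +20 mm
- scoop_cup (a point): the centre of the underside of the scoop's cup (42 mm from the scoop's origin along its x)
- coaster_blue: round dark slate coaster, 96 mm in diameter and 5 mm thick, fixed, flat on top, with a painted blue ring whose inner diameter is 78 mm (the paint stands up under 1 mm, looks only): the place for the cobalt jar. Origin: centre of its underside; z up
- coaster_red: round dark slate coaster, 88 mm in diameter and 5 mm thick, fixed, flat on top, with a painted red ring whose inner diameter is 68 mm (the paint stands up under 1 mm, looks only): the place for the shaker with the red lid. Origin: centre of its underside; z up
- coaster_yellow: round dark slate coaster, 88 mm in diameter and 5 mm thick, fixed, flat on top, with a painted yellow ring whose inner diameter is 68 mm (the paint stands up under 1 mm, looks only): the place for the shaker with the yellow lid. Origin: centre of its underside; z up
- rest: flat light-wood rest for the scoop, 150 (x) by 74 (y) by 4 mm thick, fixed, with the scoop's dark painted outline: a disc 62 mm across centred at x = +42 mm for the cup, a stripe 32 mm wide from there to x = -70 mm for the handle. Origin: centre of its underside; x points to the cup end, z up. The scoop belongs with its origin over this one and its x along this x
- bowls: bystander: stack of three small blue-glazed bowls, 90 mm in diameter and 66 mm tall, 550 g, loose, not to be shifted. Origin: centre of its underside. (A loose wooden mortar, 100 mm across, its pestle standing up to 135 mm, also stands among the things, straight ahead of the robot, about 0.45 m out)
Mind the look-alikes: they are no part of the job. What is shaped like the scoop but orange or red is not meant.

How it is judged:
At the end, for the whole second after the job is handed in: Jar upright within 10 mm of the centre of the blue-ringed coaster, each shaker upright within 12 mm of the centre of its colour's coaster, scoop flat on the rest, origin within 13 mm of the rest's, cup on the round part (13 mm along, 12 mm across); tilts under 0.1 rad; all released, at rest (horizontal distance between jar and coaster_blue below 0.01 m and angle between each of jar, shaker_red, shaker_yellow, scoop's own z axis and vertical below 0.1 rad and z of jar in the frame of coaster_blue between 0.002 and 0.009 m and horizontal distance between shaker_red and coaster_red below 0.012 m and z of shaker_red in the frame of coaster_red between 0.002 and 0.009 m and horizontal distance between shaker_yellow and coaster_yellow below 0.012 m and z of shaker_yellow in the frame of coaster_yellow between 0.002 and 0.009 m and horizontal distance between scoop and rest below 0.013 m and x of scoop_cup in the frame of rest between 0.029 and 0.055 m and y of scoop_cup in the frame of rest between -0.012 and 0.012 m and z of scoop in the frame of rest below 0.008 m and linear speed of each of jar, shaker_red, shaker_yellow, scoop below 0.02 m/s and contact force between the fingers and jar below 0.05 N and contact force between the fingers and shaker_red below 0.05 N and contact force between the fingers and shaker_yellow below 0.05 N and contact force between the fingers and scoop below 0.05 N); the robot touches nothing.
It fails at once if the jar is dropped: it moves faster than 0.6 m/s (a fall of about 18 mm) while the fingers do not touch it (linear speed of jar above 0.6 m/s and contact force between the fingers and jar below 0.05 N).
It fails at once if the shaker red is dropped: it moves faster than 0.6 m/s (a fall of about 18 mm) while the fingers do not touch it (linear speed of shaker_red above 0.6 m/s and contact force between the fingers and shaker_red below 0.05 N).
It fails at once if the shaker yellow is dropped: it moves faster than 0.6 m/s (a fall of about 18 mm) while the fingers do not touch it (linear speed of shaker_yellow above 0.6 m/s and contact force between the fingers and shaker_yellow below 0.05 N).
It fails at once if the scoop is dropped: it moves faster than 0.6 m/s (a fall of about 18 mm) while the fingers do not touch it (linear speed of scoop above 0.6 m/s and contact force between the fingers and scoop below 0.05 N).
It fails at once if the stack of blue bowls is shifted by more than 15 mm (distance of bowls from where it was at the start of the episode above 0.015 m).
It also fails if it takes over 118 s, if anything falls off the work surface, if the arm or the gripper's body presses on something with over 40 N, if the wrist force passes 120 N, or if a joint passes its speed limit or range.

ROBOT

A 7-joint arm with a two-finger parallel gripper is mounted at the origin on the work surface. World frame = base frame: x ahead of the robot, y to its left, z up, the work surface at z = 0. Lengths are in m, angles in rad, forces in N, time in s.
With the tool pointing down it reaches from about 0.4 to 0.85 m from the base axis. Payload 4.5 kg.
Tool frame: the origin (TCP) lies where the fingers leave the gripper's body, on its centre line; the fingertips stand 64 mm ahead of it and the grasp point (between the pads) lies 45 mm ahead of it; z points along the fingers, y is the line along which they close (so a half turn about z gives the same grasp; the last joint's range is limited). The gripper opens to 88 mm and grips with 3 to 60 N. Pads are 18 mm wide; open, the fingers measure 123 mm over their backs; the gripper's body (75 mm by 187 mm) begins 45 mm behind the grasp point.
Start: joints at [1.178, 0.689, -0.195, 1.565, 0.157, 0.902, -0.215], TCP at [0.259, -0.569, 0.303] pointing down, gripper open.
Joint ranges: [-3.01, 3.01], [-0.46, 2.08], [-1.47, 1.51], [0.13, 2.56], [-1, 4.14], [0.04, 2.09], [-2.66, 2.66]. Speed limits (rad/s): [2.57, 2.57, 3.14, 3.14, 3.14, 3.14, 3.14].

INTERFACE

Orientations are given as a unit quaternion [x, y, z, w].
In Python, from plant import r gives the robot as it stands.
- The arm moves only by the tool play_rows, never from a script. Its arguments are lists of equal length, an entry for each row: "translation": the shift along the tool's x, y, z in m, a list of three; "delta_rot": the turn, a rotation vector about the tool's x, y, z in degrees, a list of three; "grip": the opening, from -1 (shut) to 1 (fully open). In form: {"translation": [[x, y, z], ...], "delta_rot": [[rx, ry, rz], ...], "grip": [grip, ...]}. A call has 1 to 20 rows; each row shifts and turns the commanded pose from where the row before left it, along the tool's axes as they then stand; what a row does not reach is not made up. A row lasts 1/8 s, in which the tool goes at most 62.5 mm and 10.7 degrees, less where a joint would pass 70% of its speed; a pose out of reach is approached as far as the arm can. A call with a gripper value outside its range is refused whole. The fingers move at their own pace and stop on an object; "squeeze" is the grip in N (left out, the last holds). Time passes only in rows, so rows that do not move let the fingers close. It gives the time, the measured TCP pose, the force, the opening and the grip force at its end, in the units of the state.
- r.get_state(): the state, without advancing time (a new reading comes with each control period).
- r.snapshot(name): name is "scene" or "top" or "wrist"; returns the picture (420x560x3 uint8, blue, green, red); there is no depth.
- r.get_calibration(name): a dict with "intrinsics" (3x3 intrinsics, pixels), "eye" and "rotation" of the camera in the world. Camera axes: x right, y up, looking along -z (the intrinsics and any distortion apply to the point x, -y, -z); pixel columns grow to the right and rows downward; lengths in m; the calibration is good to about 2 mm. A picture is of the moment at which its call begins: read the wrist's pose just before it. get_calibration takes no time and is no camera call; for the wrist camera it gives the pose at the moment of the call.
- r.finish_job(): hands the job in; it is judged then, once.
Trained networks look in the newest picture that a camera, given by its name, has taken for a name from the list of things; names that differ only in an ending like _2 or _b are one class to them, and where a whole thing is asked for, a point or a joint stands for the part that bears it (a point fixed in the world has none). Each returns a list of dicts, best first, with "confidence" (0 to 1); they miss things now and then, are a little off and sometimes report something else, mostly with a low value. They report only what shows in the picture. A call takes as long as a camera call. They do not tell look-alikes from the thing itself.
- r.look_for(camera, target): "point" ([x, y, z] in m, in world coordinates, good to about 4 mm: the middle of the surface that is visible of it).
- r.silhouettes(camera, target): "pixels" (420x560 bool, what is visible of it).
The state is a dict: "clock": time; "q": joint angles; "qd": joint speeds; "joint_torque": joint torques, N m; "tool_pos": TCP position; "eef_rot": TCP orientation; "contact_force": force on the tool from outside, world axes, zero at the start; "moment": the same for the moment, N m; "opening": opening from 0.0 (shut) to 1.0 (fully open); "finger_force": force on a finger pad.
Only numpy, scipy, OpenCV 4.12 (cv2) and the standard library are available. Lean on these libraries where they do the work, as an engineer would, in place of code of your own. Each camera call takes 0.05 s, during which the arm holds its last target. There are 200 camera calls.

## Working session

There is one attempt and no reset: what is moved stays moved. The work goes in short steps, Python scripts to look and compute and a tool call to move; the robot and the scene stay as the last step left them, time stands still between calls to the robot, and variables do not carry over. Pictures are saved under pics/ and viewed, at most 14 in all, crops included, and the job is handed in when it is done.

Besides the shell and the picture viewer there is one more tool, called after "Request:" by a JSON object that holds its "api" and its "payload", one argument or row to a line. play_rows: Moves the arm, as the interface text tells. Its arguments: {"type":"object","properties":{"translation":{"type":"array","items":{"type":"array","items":{"type":"number"}}},"delta_rot":{"type":"array","items":{"type":"array","items":{"type":"number"}}},"grip":{"type":"array","items":{"type":"number"}},"squeeze":{"type":"number"}},"required":["translation","delta_rot","grip"]}

```bash
mkdir -p pics; ls
cat > h.py <<'E'
import numpy as np, cv2
from plant import r
def ray(cam,u,v,c=None):
    c=c or r.get_calibration(cam);K=np.array(c["intrinsics"]);R=np.array(c["rotation"])
    if R.shape!=(3,3):
        from scipy.spatial.transform import Rotation as Ro
        R=Ro.from_quat(R).as_matrix()
    d=np.linalg.solve(K,[u,v,1.]);d=R@np.array([d[0],-d[1],-d[2]]);return np.array(c["eye"]),d
def onz(cam,u,v,z,c=None):
    e,d=ray(cam,u,v,c);return e+d*(z-e[2])/d[2]
E
python3 - <<'E'
from h import *
for n in ("scene","top"):
    im=r.snapshot(n);cv2.imwrite(f"pics/{n}0.png",im)
    print(n,{k:np.round(v,3).tolist() for k,v in r.get_calibration(n).items() if k in("intrinsics","eye","rotation")})
    for t in ["jar","shaker_red","shaker_yellow","scoop","scoop_cup","coaster_blue","coaster_red","coaster_yellow","rest","bowls"]:
        print(t,[(np.round(o["point"],3).tolist(),round(o["confidence"],2)) for o in r.look_for(n,t)])
print(r.get_state())
E
```

```text
pics
scene {'intrinsics': [[440.473, 0.0, 277.605], [0.0, 440.473, 206.392], [0.0, 0.0, 1.0]], 'eye': [1.118, 0.736, 0.892], 'rotation': [0.155, 0.381, 0.852, 0.324]}
jar [([0.46, 0.355, 0.057], 0.96)]
shaker_red [([0.466, -0.174, 0.048], 0.84)]
shaker_yellow [([0.467, 0.188, 0.053], 0.64), ([0.637, 0.296, 0.002], 0.31), ([0.63, -0.157, 0.002], 0.28)]
scoop [([0.648, 0.141, 0.013], 0.76), ([0.352, -0.237, 0.012], 0.71), ([0.745, 0.439, 0.014], 0.61), ([0.214, 0.41, 0.016], 0.57), ([0.348, 0.151, 0.012], 0.53)]
scoop_cup [([0.648, 0.148, 0.016], 0.84), ([0.746, 0.437, 0.016], 0.82), ([0.353, -0.241, 0.012], 0.69), ([0.347, 0.145, 0.013], 0.68), ([0.218, 0.41, 0.014], 0.52)]
coaster_blue [([0.629, -0.156, 0.004], 0.66)]
coaster_red [([0.628, -0.297, 0.007], 0.63)]
coaster_yellow [([0.436, -0.356, 0.006], 0.71)]
rest [([0.635, 0.294, -0.0], 0.86)]
bowls [([0.628, 0.01, 0.047], 0.67)]
top {'intrinsics': [[406.519, 0.0, 280.106], [0.0, 406.519, 212.554], [0.0, 0.0, 1.0]], 'eye': [0.424, 0.041, 1.108], 'rotation': [-0.023, 0.021, 0.711, -0.703]}
jar [([0.444, 0.338, 0.076], 0.76)]
shaker_r
[... 746 characters left out ...]
7776586,  0.68911216, -0.1946158 ,  1.5652895 ,  0.15732422,
        0.90250626, -0.21507958]), 'qd': array([-6.65623120e-04, -2.96111063e-04, -1.41590576e-03, -1.52923590e-03,
       -3.38981489e-04,  1.41431839e-03, -5.95419401e-05]), 'joint_torque': array([-1.05898471e-03, -5.27500212e+01, -1.26722384e+00, -1.53745776e+01,
       -5.19261241e-02, -7.77772020e-04,  1.64601090e-05]), 'tool_pos': array([ 0.25877669, -0.56893471,  0.30273833]), 'eef_rot': array([9.77305998e-01, 2.11832447e-01, 9.27601872e-06, 3.48879993e-05]), 'contact_force': array([0.20281745, 0.1284921 , 0.44091706]), 'moment': array([0.00516457, 0.01902246, 0.053782  ]), 'finger_force': 0.0, 'opening': 1.0014959037063487}
```

View pics/top0.png

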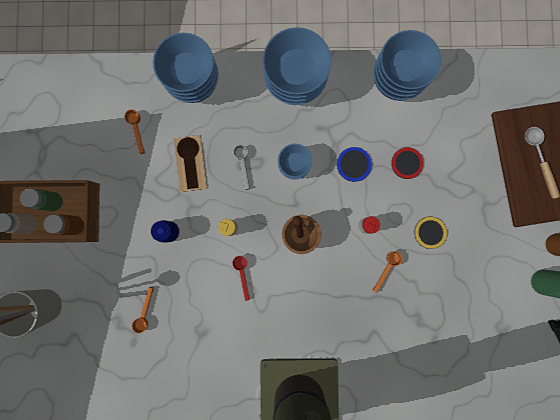

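View pics/scene0.png

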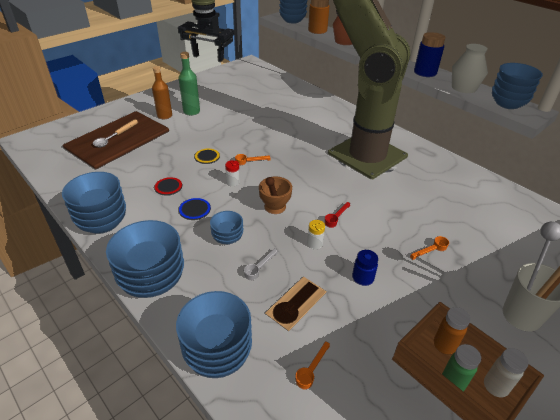

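Top view: the blue jar is at (165,231), yellow shaker (227,227), red shaker (371,225), blue coaster (354,164), red coaster (407,163), yellow coaster (431,232), rest (190,162, cup end up), bowls (295,161) and mortar (301,232).

Scoop candidates: all-steel (245,165), wooden-handled on the board (540,160), orange (135,130), (145,310) and (388,270), red (242,278). Only (245,165) is steel all over, on the table and has a straight bar handle. I'll confirm it in a crop.

```bash
cat >> h.py <<'E'
from scipy.spatial.transform import Rotation as Ro
from scipy.optimize import minimize
def proj(c,P):
    K=np.array(c["intrinsics"]);R=np.array(c["rotation"]);R=R if R.shape==(3,3) else Ro.from_quat(R).as_matrix()
    p=(np.atleast_2d(P)-np.array(c["eye"]))@R; p=p*[1,-1,-1]; q=p@K.T; return q[:,:2]/q[:,2:]
A=np.linspace(0,2*np.pi,48,endpoint=False)
def cyl(rad,z0,z1,cx=0): return np.array([[cx+rad*np.cos(a),rad*np.sin(a),z] for a in A for z in (z0,z1)])
def box(x0,x1,y,z0,z1): return np.array([[a,b,z] for a in(x0,x1) for b in(-y,y) for z in(z0,z1)])
M=dict(jar=[cyl(.029,0,.056),cyl(.0265,.056,.078)],shaker_red=[cyl(.022,0,.073)],shaker_yellow=[cyl(.022,0,.073)],
 coaster_blue=[cyl(.048,0,.005)],coaster_red=[cyl(.044,0,.005)],coaster_yellow=[cyl(.044,0,.005)],bowls=[cyl(.045,.055,.066),cyl(.03,0,.06)],
 rest=[box(-.075,.075,.037,0,.004)],scoop=[cyl(.02,0,.022,.042),box(-.06,.03,.006,.004,.014)])
def mask(c,parts,p):
    m=np.zeros((420,560),np.uint8);cs,s=np.cos(p[2]),np.sin(p[2])
    for P in parts:
        W=P@np.array([[cs,s,0],[-s,cs,0],[0,0,1]])+[p[0],p[1],p[3] if len(p)>3 else 0]
        h=cv2.convexHull(proj(c,W).astype(np.float32))
        cv2.fillConvexPoly(m,np.round(h*16).astype(np.int32),1,cv2.LINE_8,4)
    return cv2.GaussianBlur(m.astype(np.float32),(0,0),1)
def fit(obs,name,p0,yaw=False,z=0):
    """obs: list of (calib, bool mask)"""
    B=[cv2.GaussianBlur(m.astype(np.float32),(0,0),1) for _,m in obs]
    def f(v):
        p=[p0[0]+v[0]/100,p0[1]+v[1]/100,p0[2]+(v[2] if yaw else 0),z]
        return sum(np.abs(mask(c,M[name],p)-b).sum()/b.sum() for (c,_),b in zip(obs,B))
    n=3 if yaw else 2
    S=np.vstack([np.zeros(n),np.eye(n)*[1,1,.3][:n]])
    o=minimize(f,np.zeros(n),method="Nelder-Mead",options=dict(initial_simplex=S,xatol=.005,fatol=1e-4))
    v=o.x;return np.round([p0[0]+v[0]/100,p0[1]+v[1]/100,p0[2]+(v[2] if yaw else 0)],4).tolist(),round(o.fun,3)
def sil(cam,name,guess):
    c=r.get_calibration(cam);u=proj(c,guess)[0]
    L=[(np.linalg.norm(np.argwhere(o["pixels"]).mean(0)[::-1]-u),i,o["pixels"]) for i,o in enumerate(r.silhouettes(cam,name)) if o["pixels"].any()]
    d,_,m=min(L,key=lambda t:t[:2]) if L else (999,0,None)
    return (c,np.array(m)) if d<30 else None
E
cat > m.py <<'E'
from h import *
G=dict(jar=[.446,.34,0],shaker_red=[.455,-.178,0],shaker_yellow=[.455,.178,0],coaster_blue=[.626,-.158,0],coaster_red=[.628,-.3,0],coaster_yellow=[.436,-.358,0],bowls=[.63,.008,0],rest=[.633,.293,.1],scoop=[.61,.13,.2])
Z=dict(jar=.04,shaker_red=.04,shaker_yellow=.04,bowls=.04)
im={n:r.snapshot(n) for n in("top","scene")}
for t,g in G.items():
    obs=[o for o in (sil(n,t,[g[0],g[1],Z.get(t,.005)]) for n in im) if o]
    y=t in("rest","scoop")
    print(t,[fit([o],t,g,y) for o in obs],fit(obs,t,g,y) if obs else None)
cv2.imwrite("pics/crop.png",np.hstack([cv2.resize(im["top"][110:210,160:280],None,fx=3.3,fy=3.3,interpolation=cv2.INTER_CUBIC),cv2.resize(im["scene"][230:330,220:340],None,fx=3.3,fy=3.3,interpolation=cv2.INTER_CUBIC)]))
E
python3 m.py
```

```text
jar [([0.447, 0.3463, 0.0], np.float64(0.042)), ([0.4472, 0.3464, 0.0], np.float64(0.079))] ([0.4469, 0.3464, 0.0], np.float64(0.122))
shaker_red [([0.454, -0.1892, 0.0], np.float64(0.28)), ([0.46, -0.1877, 0.0], np.float64(0.133))] ([0.4567, -0.189, 0.0], np.float64(0.432))
shaker_yellow [([0.4557, 0.1799, 0.0], np.float64(0.21)), ([0.4549, 0.1779, 0.0], np.float64(0.156))] ([0.454, 0.1799, 0.0], np.float64(0.368))
coaster_blue [([0.6247, -0.1588, 0.0], np.float64(0.103)), ([0.6272, -0.1618, 0.0], np.float64(0.067))] ([0.6269, -0.1615, 0.0], np.float64(0.183))
coaster_red [([0.627, -0.3069, 0.0], np.float64(0.114)), ([0.628, -0.3034, 0.0], np.float64(0.099))] ([0.6275, -0.3042, 0.0], np.float64(0.233))
coaster_yellow [([0.4357, -0.3614, 0.0], np.float64(0.104)), ([0.4376, -0.364, 0.0], np.float64(0.08))] ([0.4363, -0.3627, 0.0], np.float64(0.179))
bowls [([0.6234, 0.0041, 0.0], np.float64(0.026)), ([0.6293, 0.0057, 0.0], np.float64(0.133))] ([0.6243, 0.004, 0.0], np.float64(0.197))
rest [([0.6304, 0.2898, 0.1149], np.float64(0.051)), ([0.6363, 0.2909, 0.1288], np.float64(0.036))] ([0.633, 0.29, 0.1163], np.float64(0.108))
scoop [([0.6156, 0.1414, 0.1559], np.float64(0.295)), ([0.6174, 0.1424, 0.1625], np.float64(0.34))] ([0.6221, 0.1429, 0.1697], np.float64(0.655))
```

View pics/crop.png

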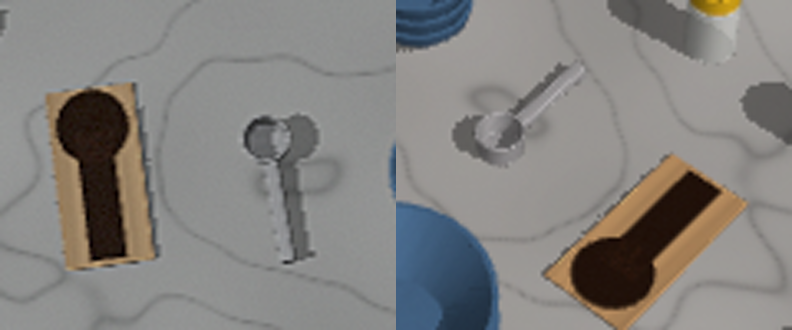

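The crop confirms it: all-steel scoop, cup at about (241,152) in the top image, handle running to (248,188), and the rest's round end also points away from the robot. Next I square the tool to the world axes and go above the red shaker.

Request:
{"api": "play_rows", "payload": {
  "translation": [
    [0, 0, 0],
    [0, 0, 0],
    [0, 0, 0],
    [0.0198, -0.038, 0],
    [0.0198, -0.038, 0],
    [0.0198, -0.038, 0],
    [0.0198, -0.038, 0],
    [0.0198, -0.038, 0],
    [0.0198, -0.038, 0],
    [0.0198, -0.038, 0],
    [0.0198, -0.038, 0],
    [0.0198, -0.038, 0],
    [0.0198, -0.038, 0],
    [0, 0, 0.03],
    [0, 0, 0.03],
    [0, 0, 0],
    [0, 0, 0]
  ],
  "delta_rot": [
    [0, 0, 8.15],
    [0, 0, 8.15],
    [0, 0, 8.15],
    [0, 0, 0],
    [0, 0, 0],
    [0, 0, 0],
    [0, 0, 0],
    [0, 0, 0],
    [0, 0, 0],
    [0, 0, 0],
    [0, 0, 0],
    [0, 0, 0],
    [0, 0, 0],
    [0, 0, 0],
    [0, 0, 0],
    [0, 0, 0],
    [0, 0, 0]
  ],
  "grip": [1, 1, 1, 1, 1, 1, 1, 1, 1, 1, 1, 1, 1, 1, 1, 1, 1],
  "squeeze": 15
}}

```text
clock: 4.22
tool_pos: [0.4572, -0.1892, 0.2435]
eef_rot: [1.0, -0.0, 0.001, 0.0]
contact_force: [-0.6, 0.0, -0.0]
opening: 1.004
finger_force: 0.0
```

```bash
cat > w.py <<'E'
import sys
from h import *
# usage: w.py name x y yaw z savename
t,x,y,yaw,z=sys.argv[1],*map(float,sys.argv[2:6])
s=r.get_state();print("t",round(s["clock"],2),"tcp",np.round(s["tool_pos"],4),"yaw",round(2*np.arctan2(s["eef_rot"][1],s["eef_rot"][0]),4),"open",round(s["opening"],3),"F",np.round(s["contact_force"],1))
c=r.get_calibration("wrist");im=r.snapshot("wrist")
if len(sys.argv)>6: cv2.imwrite("pics/%s.png"%sys.argv[6],im)
for n in t.split(","):
    u=proj(c,[x,y,z+M[n][0][:,2].max()/2])[0]
    L=[(np.linalg.norm(np.argwhere(o["pixels"]).mean(0)[::-1]-u),i,np.array(o["pixels"])) for i,o in enumerate(r.silhouettes("wrist",n)) if o["pixels"].any()]
    for d,_,m in sorted(L,key=lambda q:q[:2])[:1]:
        print(n,"pixdist",round(d,1),"area",m.sum(),fit([(c,m)],n,[x,y,yaw],n in("rest","scoop"),z))
    print([(np.round(o["point"],4).tolist(),round(o["confidence"],2)) for o in r.look_for("wrist",n)][:3])
E
python3 w.py shaker_red .457 -.189 0 0 w1
```

```text
t 4.22 tcp [ 0.4572 -0.1892  0.2435] yaw -0.0002 open 1.004 F [-0.6  0.  -0. ]
shaker_red pixdist 5.4 area 3445 ([0.4574, -0.1867, 0.0], np.float64(0.086))
[([0.4621, -0.1874, 0.0702], 0.72)]
```

View pics/w1.png

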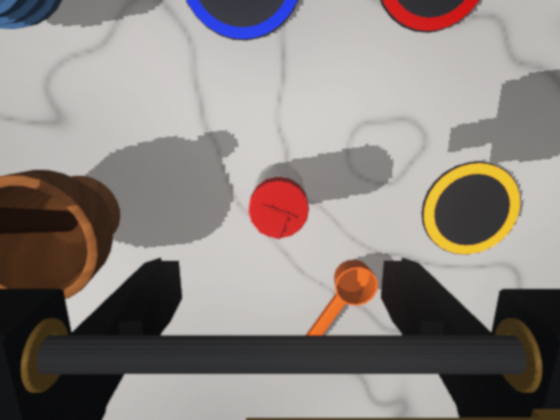

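The wrist view shows the red-lidded shaker at (279,208), nearly centred, with the decoy spoon at (350,290) clear of the fingers. Going down to grasp.

Request:
{"api": "play_rows", "payload": {
  "translation": [
    [0, -0.002, 0.02],
    [0, 0, 0.03],
    [0, 0, 0.03],
    [0, 0, 0.03],
    [0, 0, 0.025],
    [0, 0, 0.0185],
    [0, 0, 0],
    [0, 0, 0],
    [0, 0, 0],
    [0, 0, 0],
    [0, 0, 0],
    [0, 0, 0],
    [0, 0, 0],
    [0, 0, 0],
    [0, 0, -0.01],
    [0, 0, -0.03]
  ],
  "delta_rot": [
    [0, 0, 0],
    [0, 0, 0],
    [0, 0, 0],
    [0, 0, 0],
    [0, 0, 0],
    [0, 0, 0],
    [0, 0, 0],
    [0, 0, 0],
    [0, 0, 0],
    [0, 0, 0],
    [0, 0, 0],
    [0, 0, 0],
    [0, 0, 0],
    [0, 0, 0],
    [0, 0, 0],
    [0, 0, 0]
  ],
  "grip": [1, 1, 1, 1, 1, 1, 1, -1, -1, -1, -1, -1, -1, -1, -1, -1],
  "squeeze": 12
}}

```text
clock: 6.38
tool_pos: [0.456, -0.1866, 0.129]
eef_rot: [1.0, 0.0, -0.001, -0.0]
contact_force: [-0.5, -0.2, -0.6]
opening: 0.493
finger_force: 12.0
```

Request:
{"api": "play_rows", "payload": {
  "translation": [
    [0.017, 0.0118, -0.01],
    [0.034, 0.0236, 0],
    [0.034, 0.0236, 0],
    [0.034, 0.0236, 0],
    [0.034, 0.0236, 0],
    [0.017, 0.0118, 0],
    [0, 0, 0],
    [0, 0, 0.02],
    [0, 0, 0.015],
    [0, 0, 0.006],
    [0, 0, 0.0035],
    [0, 0, 0],
    [0, 0, 0]
  ],
  "delta_rot": [
    [0, 0, 0],
    [0, 0, 0],
    [0, 0, 0],
    [0, 0, 0],
    [0, 0, 0],
    [0, 0, 0],
    [0, 0, 0],
    [0, 0, 0],
    [0, 0, 0],
    [0, 0, 0],
    [0, 0, 0],
    [0, 0, 0],
    [0, 0, 0]
  ],
  "grip": [-1, -1, -1, -1, -1, -1, -1, -1, -1, -1, -1, -1, -1]
}}

```text
clock: 8.0
tool_pos: [0.627, -0.305, 0.0951]
eef_rot: [1.0, 0.0, 0.0, 0.0]
contact_force: [-0.3, 0.0, 0.2]
opening: 0.497
finger_force: 12.0
```

```bash
python3 w.py coaster_red .6275 -.304 0 0 w2
python3 - <<'E'
from h import *
for n in("top","scene"):
    im=r.snapshot(n)
    for t,z,p in(("shaker_red",.005,[.627,-.305,0]),("coaster_red",0,[.627,-.305,0])):
        o=sil(n,t,p); print(n,t,o and fit([o],t,p,z=z))
E
```

```text
t 8.0 tcp [ 0.627  -0.305   0.0951] yaw 0.0001 open 0.497 F [-0.3  0.   0.2]
coaster_red pixdist 38.7 area 9810 ([0.6269, -0.3039, 0.0], np.float64(1.281))
[([0.6537, -0.2997, 0.0035], 0.9)]
top shaker_red None
top coaster_red ([0.6269, -0.305, 0.0], np.float64(2.796))
scene shaker_red ([0.6308, -0.3073, 0.0], np.float64(1.186))
scene coaster_red ([0.6281, -0.3035, 0.0], np.float64(0.681))
```

View pics/w2.png

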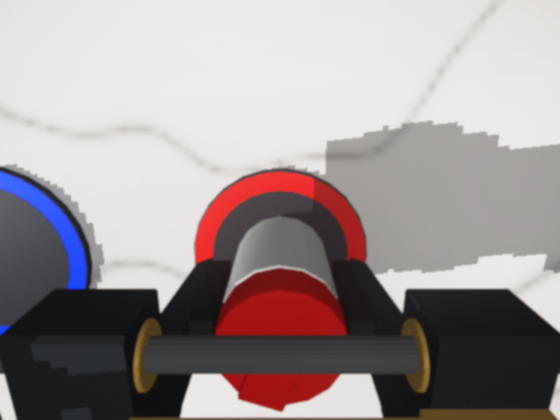

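The shaker stands laterally centred in the red ring (ring x 214–346, shaker centre 281), so I release it, rise and look.

Request:
{"api": "play_rows", "payload": {
  "translation": [
    [0, 0, 0],
    [0, 0, 0],
    [0, 0, 0],
    [0, 0, -0.01],
    [0, 0, -0.025],
    [0, 0, -0.04],
    [0, 0, -0.05],
    [0, 0, -0.05],
    [0, 0, -0.03],
    [0, 0, 0]
  ],
  "delta_rot": [
    [0, 0, 0],
    [0, 0, 0],
    [0, 0, 0],
    [0, 0, 0],
    [0, 0, 0],
    [0, 0, 0],
    [0, 0, 0],
    [0, 0, 0],
    [0, 0, 0],
    [0, 0, 0]
  ],
  "grip": [1, 1, 1, 1, 1, 1, 1, 1, 1, 1]
}}

```text
clock: 9.7
tool_pos: [0.628, -0.3056, 0.3036]
eef_rot: [1.0, -0.0, 0.003, 0.001]
contact_force: [0.6, -0.1, 0.1]
opening: 0.998
finger_force: 0.0
```

```bash
python3 w.py shaker_red .627 -.305 0 .005; python3 w.py coaster_red,coaster_blue .627 -.305 0 0 w3
python3 - <<'E'
import cv2,numpy as np
im=cv2.imread('pics/w3.png');h=cv2.cvtColor(im,cv2.COLOR_BGR2HSV)
from h import *
c=r.get_calibration("wrist")
m=((h[...,0]>110)&(h[...,0]<130)&(h[...,1]>150)&(h[...,2]>100)).astype(np.uint8)
p=np.argwhere(m)[:,::-1].astype(np.float32)
print("blue px",len(p),p.min(0),p.max(0))
hull=cv2.convexHull(p); e=cv2.fitEllipse(hull);print(e,onz("wrist",*e[0],.005,c))
E
```

```text
t 9.7 tcp [ 0.628  -0.3056  0.3036] yaw -0.0002 open 0.998 F [ 0.6 -0.1  0.1]
shaker_red pixdist 3.4 area 2384 ([0.6272, -0.3038, 0.0], np.float64(0.079))
[([0.6304, -0.3066, 0.0787], 0.6)]
t 9.85 tcp [ 0.626  -0.3045  0.2986] yaw 0.0002 open 1.0 F [ 0.1 -0.4 -0.3]
coaster_red pixdist 12.9 area 2926 ([0.6268, -0.3035, 0.0], np.float64(0.974))
[([0.6434, -0.3023, 0.004], 0.69)]
coaster_blue pixdist 141.8 area 6730 ([0.1464, 0.0964, 0.0], np.float64(1.0))
[([0.6295, -0.1586, 0.004], 0.67)]
blue px 2142 [ 94. 128.] [186. 217.]
((140.1244354248047, 172.5314178466797), (85.08064270019531, 95.3497314453125), 127.58331298828125) [ 0.62808018 -0.1584523   0.005     ]
```

Request:
{"api": "play_rows", "payload": {
  "translation": [
    [-0.009, -0.024, 0],
    [-0.017, -0.0484, 0],
    [-0.017, -0.0484, 0],
    [-0.017, -0.0484, 0],
    [-0.017, -0.0484, 0],
    [-0.017, -0.0484, 0],
    [-0.017, -0.0484, 0],
    [-0.017, -0.0484, 0],
    [-0.017, -0.0484, 0],
    [-0.017, -0.0484, 0.01],
    [-0.009, -0.0244, 0.05],
    [0, 0, 0],
    [0, 0, 0]
  ],
  "delta_rot": [
    [0, 0, 0],
    [0, 0, 0],
    [0, 0, 0],
    [0, 0, 0],
    [0, 0, 0],
    [0, 0, 0],
    [0, 0, 0],
    [0, 0, 0],
    [0, 0, 0],
    [0, 0, 0],
    [0, 0, 0],
    [0, 0, 0],
    [0, 0, 0]
  ],
  "grip": [1, 1, 1, 1, 1, 1, 1, 1, 1, 1, 1, 1, 1]
}}

```text
clock: 11.72
tool_pos: [0.4565, 0.1779, 0.2403]
eef_rot: [1.0, -0.001, 0.0, 0.0]
contact_force: [-0.2, 0.2, 0.4]
opening: 0.997
finger_force: 0.0
```

```bash
python3 w.py shaker_yellow .455 .180 0 0
```

```text
t 11.72 tcp [0.4565 0.1779 0.2403] yaw -0.0015 open 0.997 F [-0.2  0.2  0.4]
shaker_yellow pixdist 6.0 area 3611 ([0.4553, 0.1827, 0.0], np.float64(0.065))
[([0.4609, 0.1811, 0.0756], 0.92)]
```

Request:
{"api": "play_rows", "payload": {
  "translation": [
    [-0.001, -0.003, 0.02],
    [0, 0, 0.03],
    [0, 0, 0.03],
    [0, 0, 0.03],
    [0, 0, 0.025],
    [0, 0, 0.0155],
    [0, 0, 0],
    [0, 0, 0],
    [0, 0, 0],
    [0, 0, 0],
    [0, 0, 0],
    [0, 0, 0],
    [0, 0, 0],
    [0, 0, 0]
  ],
  "delta_rot": [
    [0, 0, 0],
    [0, 0, 0],
    [0, 0, 0],
    [0, 0, 0],
    [0, 0, 0],
    [0, 0, 0],
    [0, 0, 0],
    [0, 0, 0],
    [0, 0, 0],
    [0, 0, 0],
    [0, 0, 0],
    [0, 0, 0],
    [0, 0, 0],
    [0, 0, 0]
  ],
  "grip": [1, 1, 1, 1, 1, 1, 1, -1, -1, -1, -1, -1, -1, -1],
  "squeeze": 12
}}

```text
clock: 13.62
tool_pos: [0.4548, 0.1821, 0.0893]
eef_rot: [1.0, 0.0, 0.0, -0.0]
contact_force: [-0.3, 0.2, 3.8]
opening: 0.492
finger_force: 12.0
```

Request:
{"api": "play_rows", "payload": {
  "translation": [
    [0, 0, -0.015],
    [0, 0, -0.035],
    [0, 0, -0.05],
    [0, 0, -0.055],
    [0, 0, -0.055],
    [0, 0.02, 0],
    [-0.001, 0.0454, 0],
    [-0.002, 0.0454, 0],
    [-0.002, 0.0454, 0],
    [-0.002, 0.0454, 0],
    [-0.002, 0.0454, 0],
    [-0.002, 0.0454, 0],
    [-0.002, 0.0454, 0],
    [-0.001, 0.0454, 0],
    [-0.001, 0.0454, 0],
    [-0.001, 0.0454, 0.01],
    [-0.001, 0.0454, 0.03],
    [-0.001, 0.0254, 0.05],
    [0, 0, 0.03],
    [0, 0, 0]
  ],
  "delta_rot": [
    [0, 0, 0],
    [0, 0, 0],
    [0, 0, 0],
    [0, 0, 0],
    [0, 0, 0],
    [0, 0, 0],
    [0, 0, 0],
    [0, 0, 0],
    [0, 0, 0],
    [0, 0, 0],
    [0, 0, 0],
    [0, 0, 0],
    [0, 0, 0],
    [0, 0, 0],
    [0, 0, 0],
    [0, 0, 0],
    [0, 0, 0],
    [0, 0, 0],
    [0, 0, 0],
    [0, 0, 0]
  ],
  "grip": [-1, -1, -1, -1, -1, -1, -1, -1, -1, -1, -1, -1, -1, -1, -1, -1, -1, -1, -1, -1]
}}

```text
clock: 16.12
tool_pos: [0.4352, -0.3619, 0.1778]
eef_rot: [1.0, -0.0, -0.002, -0.002]
contact_force: [0.5, 0.8, -0.7]
opening: 0.495
finger_force: 12.0
```

```bash
python3 w.py shaker_yellow .437 -.3627 0 .09 w4
```

```text
t 16.12 tcp [ 0.4352 -0.3619  0.1778] yaw -0.0003 open 0.495 F [ 0.5  0.8 -0.7]
shaker_yellow pixdist 13.8 area 13959 ([0.4364, -0.3605, 0.0], np.float64(0.491))
[([0.4515, -0.3626, 0.1606], 0.65)]
```

View pics/w4.png

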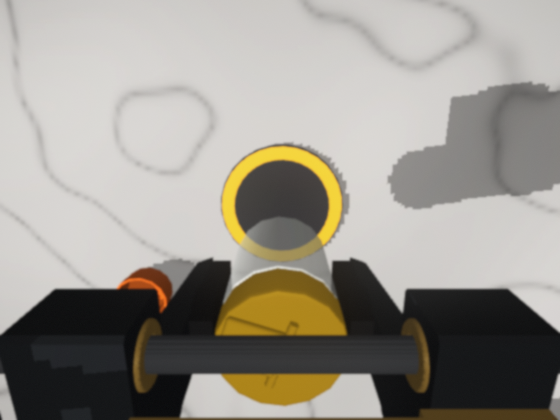

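Run:
```python
from h import *
c=r.get_calibration("wrist")
print(onz("wrist",282,203,.005,c))
h=cv2.cvtColor(cv2.imread("pics/w4.png"),cv2.COLOR_BGR2HSV)
m=((abs(h[...,0].astype(int)-27)<6)&(h[...,1]>150)&(h[...,2]>120)).astype(np.uint8);m[230:]=0
p=cv2.convexHull(np.argwhere(m)[:,::-1].astype(np.float32));p=p[p[:,0,1]<225]
e=cv2.fitEllipse(p);print(e,onz("wrist",*e[0],.005,c))
```

```text
[ 0.44095165 -0.36277576  0.005     ]
((281.43115234375, 203.3900909423828), (113.84944152832031, 118.884521484375), 89.43938446044922) [ 0.44065734 -0.36236318  0.005     ]
```

Request:
{"api": "play_rows", "payload": {
  "translation": [
    [0.0015, 0, 0.02],
    [0, 0, 0.03],
    [0, 0, 0.02],
    [0, 0, 0.009],
    [0, 0, 0.0055],
    [0, 0, 0],
    [0, 0, 0],
    [0, 0, 0],
    [0, 0, 0],
    [0, 0, 0],
    [0, 0, -0.01],
    [0, 0, -0.025],
    [0, 0, -0.04],
    [0, 0, -0.05],
    [0, 0, -0.05],
    [0, 0, -0.03],
    [0, 0, 0]
  ],
  "delta_rot": [
    [0, 0, 0],
    [0, 0, 0],
    [0, 0, 0],
    [0, 0, 0],
    [0, 0, 0],
    [0, 0, 0],
    [0, 0, 0],
    [0, 0, 0],
    [0, 0, 0],
    [0, 0, 0],
    [0, 0, 0],
    [0, 0, 0],
    [0, 0, 0],
    [0, 0, 0],
    [0, 0, 0],
    [0, 0, 0],
    [0, 0, 0]
  ],
  "grip": [-1, -1, -1, -1, -1, -1, -1, 1, 1, 1, 1, 1, 1, 1, 1, 1, 1]
}}

```text
clock: 18.4
tool_pos: [0.4391, -0.3635, 0.3028]
eef_rot: [1.0, -0.0, 0.002, 0.002]
contact_force: [-0.0, 0.2, 0.1]
opening: 0.998
finger_force: 0.0
```

```bash
python3 w.py shaker_yellow .438 -.3627 0 .005 w5
```

```text
t 18.4 tcp [ 0.4391 -0.3635  0.3028] yaw -0.0001 open 0.998 F [-0.   0.2  0.1]
shaker_yellow pixdist 2.2 area 2379 ([0.4399, -0.3622, 0.0], np.float64(0.084))
[([0.4405, -0.3651, 0.0791], 0.67)]
```

View pics/w5.png

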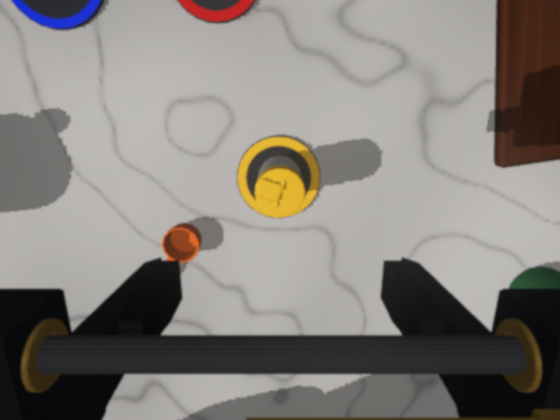

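The yellow shaker stands inside its ring (ring centre (279,177), base visible around (279,170)). Next is the jar.

Request:
{"api": "play_rows", "payload": {
  "translation": [
    [0, -0.024, 0],
    [0, -0.049, 0],
    [0, -0.049, 0],
    [0, -0.049, 0],
    [0, -0.049, 0],
    [0, -0.049, 0],
    [0, -0.049, 0],
    [0, -0.049, 0],
    [0, -0.049, 0],
    [0.001, -0.049, 0],
    [0.001, -0.049, 0],
    [0.001, -0.049, 0],
    [0.001, -0.049, 0],
    [0.001, -0.049, 0],
    [0.001, -0.049, 0.01],
    [0.0025, -0.024, 0.05],
    [0, 0, 0],
    [0, 0, 0]
  ],
  "delta_rot": [
    [0, 0, 0],
    [0, 0, 0],
    [0, 0, 0],
    [0, 0, 0],
    [0, 0, 0],
    [0, 0, 0],
    [0, 0, 0],
    [0, 0, 0],
    [0, 0, 0],
    [0, 0, 0],
    [0, 0, 0],
    [0, 0, 0],
    [0, 0, 0],
    [0, 0, 0],
    [0, 0, 0],
    [0, 0, 0],
    [0, 0, 0],
    [0, 0, 0]
  ],
  "grip": [1, 1, 1, 1, 1, 1, 1, 1, 1, 1, 1, 1, 1, 1, 1, 1, 1, 1]
}}

```text
clock: 20.8
tool_pos: [0.447, 0.3698, 0.2397]
eef_rot: [1.0, -0.001, -0.0, 0.001]
contact_force: [0.5, -0.1, 1.3]
opening: 1.004
finger_force: 0.0
```

```bash
python3 w.py jar .447 .3464 0 0;python3 w.py rest,scoop .62 .15 .12 0
```

```text
t 20.8 tcp [0.447  0.3698 0.2397] yaw -0.0013 open 1.004 F [ 0.5 -0.1  1.3]
jar pixdist 7.8 area 5834 ([0.4471, 0.3491, 0.0], np.float64(0.029))
[([0.4583, 0.3532, 0.0736], 0.64)]
t 20.95 tcp [0.4477 0.3701 0.2413] yaw -0.0021 open 1.0 F [-0.2 -0.2 -0.4]
rest pixdist 195.2 area 5023 ([0.6256, 0.1278, 0.7867], np.float64(1.0))
[([0.5776, 0.2846, 0.0062], 0.73)]
scoop pixdist 322.8 area 1345 ([0.62, 0.15, 0.12], np.float64(1.0))
[([0.3699, 0.1527, 0.0131], 0.92), ([0.2185, 0.4138, 0.0137], 0.57)]
```

Request:
{"api": "play_rows", "payload": {
  "translation": [
    [0, 0.022, 0],
    [0, 0, 0.02],
    [0, 0, 0.03],
    [0, 0, 0.03],
    [0, 0, 0.03],
    [0, 0, 0.025],
    [0, 0, 0.0185],
    [0, 0, 0],
    [0, 0, 0],
    [0, 0, 0],
    [0, 0, 0],
    [0, 0, 0],
    [0, 0, 0],
    [0, 0, 0],
    [0, 0, 0]
  ],
  "delta_rot": [
    [0, 0, 0],
    [0, 0, 0],
    [0, 0, 0],
    [0, 0, 0],
    [0, 0, 0],
    [0, 0, 0],
    [0, 0, 0],
    [0, 0, 0],
    [0, 0, 0],
    [0, 0, 0],
    [0, 0, 0],
    [0, 0, 0],
    [0, 0, 0],
    [0, 0, 0],
    [0, 0, 0]
  ],
  "grip": [1, 1, 1, 1, 1, 1, 1, 1, -1, -1, -1, -1, -1, -1, -1],
  "squeeze": 20
}}

```text
clock: 23.08
tool_pos: [0.4469, 0.3493, 0.0868]
eef_rot: [1.0, -0.0, 0.0, -0.0]
contact_force: [-0.3, -0.1, 5.7]
opening: 0.651
finger_force: 20.0
```

Request:
{"api": "play_rows", "payload": {
  "translation": [
    [0, 0, -0.013],
    [0, 0, -0.035],
    [0, 0, -0.055],
    [0, 0, -0.055],
    [0, 0, -0.055],
    [0.008, 0.022, 0],
    [0.015, 0.0424, 0],
    [0.015, 0.0424, 0],
    [0.015, 0.0424, 0],
    [0.015, 0.0424, 0],
    [0.015, 0.0424, 0],
    [0.015, 0.0424, 0],
    [0.015, 0.0424, 0],
    [0.015, 0.0424, 0],
    [0.015, 0.0424, 0],
    [0.015, 0.0424, 0],
    [0.015, 0.0424, 0.03],
    [0.007, 0.0206, 0.05],
    [0, 0, 0.04],
    [0, 0, 0]
  ],
  "delta_rot": [
    [0, 0, 0],
    [0, 0, 0],
    [0, 0, 0],
    [0, 0, 0],
    [0, 0, 0],
    [0, 0, 0],
    [0, 0, 0],
    [0, 0, 0],
    [0, 0, 0],
    [0, 0, 0],
    [0, 0, 0],
    [0, 0, 0],
    [0, 0, 0],
    [0, 0, 0],
    [0, 0, 0],
    [0, 0, 0],
    [0, 0, 0],
    [0, 0, 0],
    [0, 0, 0],
    [0, 0, 0]
  ],
  "grip": [-1, -1, -1, -1, -1, -1, -1, -1, -1, -1, -1, -1, -1, -1, -1, -1, -1, -1, -1, -1]
}}

```text
clock: 25.58
tool_pos: [0.624, -0.1592, 0.1762]
eef_rot: [1.0, -0.0, -0.004, -0.001]
contact_force: [0.5, 0.0, -2.0]
opening: 0.648
finger_force: 20.0
```

```bash
python3 w.py jar .627 -.1595 0 .09 w6
python3 - <<'E'
from h import *
c=r.get_calibration("wrist")
im=cv2.imread("pics/w6.png");h=cv2.cvtColor(im,cv2.COLOR_BGR2HSV)
m=((abs(h[...,0].astype(int)-118)<8)&(h[...,1]>150)&(h[...,2]>140)).astype(np.uint8);m[205:]=0;m[:,:180]=0
p=cv2.convexHull(np.argwhere(m)[:,::-1].astype(np.float32));p=p[p[:,0,1]<200]
e=cv2.fitEllipse(p);print(e,onz("wrist",*e[0],.005,c))
E
```

```text
t 25.57 tcp [ 0.624  -0.1592  0.1762] yaw -0.0 open 0.648 F [ 0.5  0.  -2. ]
jar pixdist 209.1 area 6500 ([0.4645, -0.1226, 0.0], np.float64(1.0))
[([0.6411, -0.1552, 0.1647], 0.58)]
((280.95355224609375, 202.09637451171875), (127.26374053955078, 131.6852569580078), 86.92298889160156) [ 0.6320667  -0.15850739  0.005     ]
```

View pics/w6.png

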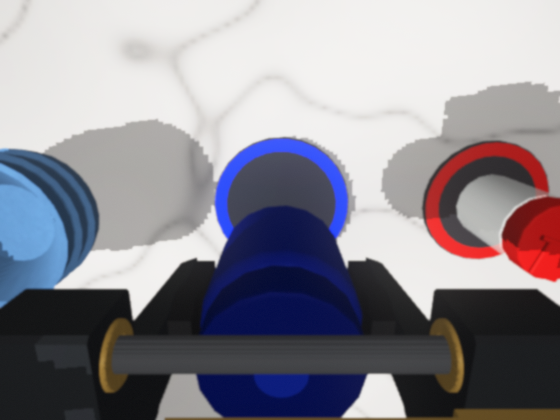

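Request:
{"api": "play_rows", "payload": {
  "translation": [
    [0.0015, 0, 0.02],
    [0, 0, 0.03],
    [0, 0, 0.022],
    [0, 0, 0.01],
    [0, 0, 0.0055],
    [0, 0, 0],
    [0, 0, 0],
    [0, 0, 0],
    [0, 0, 0],
    [0, 0, 0],
    [0, 0, -0.01],
    [0, 0, -0.025],
    [0, 0, -0.04],
    [0, 0, -0.05],
    [0, 0, -0.05],
    [0, 0, -0.03],
    [0, 0, 0],
    [0, 0, 0]
  ],
  "delta_rot": [
    [0, 0, 0],
    [0, 0, 0],
    [0, 0, 0],
    [0, 0, 0],
    [0, 0, 0],
    [0, 0, 0],
    [0, 0, 0],
    [0, 0, 0],
    [0, 0, 0],
    [0, 0, 0],
    [0, 0, 0],
    [0, 0, 0],
    [0, 0, 0],
    [0, 0, 0],
    [0, 0, 0],
    [0, 0, 0],
    [0, 0, 0],
    [0, 0, 0]
  ],
  "grip": [-1, -1, -1, -1, -1, -1, -1, 1, 1, 1, 1, 1, 1, 1, 1, 1, 1, 1]
}}

```text
clock: 27.98
tool_pos: [0.6276, -0.1596, 0.2961]
eef_rot: [1.0, 0.0, -0.001, -0.0]
contact_force: [-0.5, -0.4, -0.7]
opening: 1.001
finger_force: 0.0
```

```bash
python3 w.py jar .6285 -.1595 0 .005 w7
```

```text
t 27.98 tcp [ 0.6276 -0.1596  0.2961] yaw 0.0002 open 1.001 F [-0.5 -0.4 -0.7]
jar pixdist 4.8 area 3906 ([0.6286, -0.1589, 0.0], np.float64(0.059))
[([0.6357, -0.1606, 0.08], 0.8)]
```

View pics/w7.png

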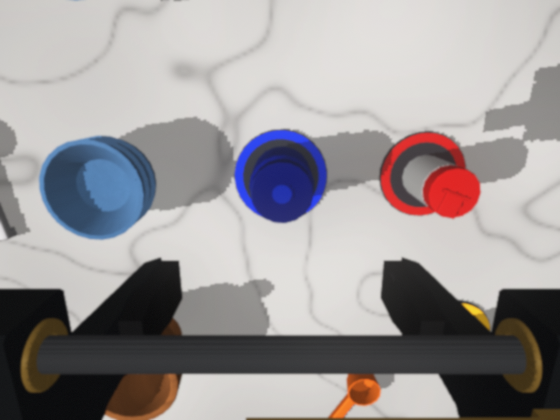

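The jar is centred in the blue ring (ring centre (281,176)). On to the scoop.

Request:
{"api": "play_rows", "payload": {
  "translation": [
    [-0.002, -0.021, 0],
    [-0.003, -0.043, 0],
    [-0.003, -0.043, 0],
    [-0.003, -0.043, 0],
    [-0.003, -0.043, 0],
    [-0.003, -0.043, 0],
    [-0.003, -0.043, 0],
    [0, -0.023, 0.02],
    [0, 0, 0.04],
    [0, 0, 0],
    [0, 0, 0],
    [0, 0, 0]
  ],
  "delta_rot": [
    [0, 0, 0],
    [0, 0, 0],
    [0, 0, 0],
    [0, 0, 0],
    [0, 0, 0],
    [0, 0, 0],
    [0, 0, 0],
    [0, 0, 0],
    [0, 0, 0],
    [0, 0, 0],
    [0, 0, 0],
    [0, 0, 0]
  ],
  "grip": [1, 1, 1, 1, 1, 1, 1, 1, 1, 1, 1, 1]
}}

```text
clock: 29.62
tool_pos: [0.6091, 0.1418, 0.238]
eef_rot: [1.0, -0.001, 0.001, -0.0]
contact_force: [0.5, -0.2, 1.4]
opening: 0.999
finger_force: 0.0
```

```bash
python3 w.py scoop .61 .14 .16 0 w8; python3 w.py rest .632 .29 .118 0
```

```text
t 29.62 tcp [0.6091 0.1418 0.238 ] yaw -0.0012 open 0.999 F [ 0.5 -0.2  1.4]
scoop pixdist 33.4 area 3134 ([0.6181, 0.1445, 0.163], np.float64(0.113))
[([0.3807, 0.1532, 0.0135], 0.94), ([0.6506, 0.1468, 0.0084], 0.75)]
t 29.77 tcp [0.6087 0.1421 0.2377] yaw -0.0006 open 0.999 F [-0.1 -0.1 -0.9]
rest pixdist 10.8 area 15310 ([0.6334, 0.2921, 0.1233], np.float64(0.023))
[([0.641, 0.2887, 0.0047], 0.95)]
```

View pics/w8.png

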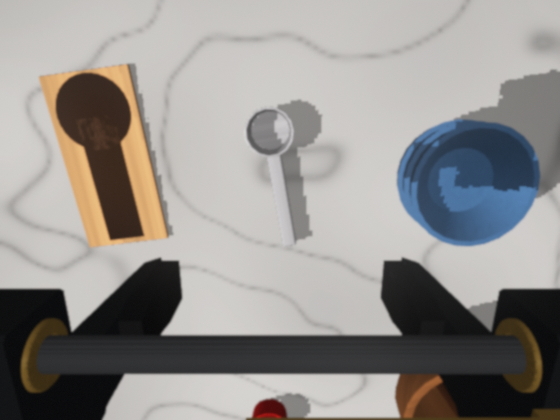

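Scoop cup at (269,132), handle to (290,243); rest to its left with its disc at (93,110); bowls at (468,182). I align and descend in two stages.

Request:
{"api": "play_rows", "payload": {
  "translation": [
    [0.009, -0.0025, 0],
    [0, 0, 0.02],
    [0, 0, 0.04],
    [0, 0, 0.04],
    [0, 0, 0.03],
    [0, 0, 0.01],
    [0, 0, 0],
    [0, 0, 0]
  ],
  "delta_rot": [
    [0, 0, 0],
    [0, 0, -9.3],
    [0, 0, 0],
    [0, 0, 0],
    [0, 0, 0],
    [0, 0, 0],
    [0, 0, 0],
    [0, 0, 0]
  ],
  "grip": [1, 1, 1, 1, 1, 1, 1, 1],
  "squeeze": 15
}}

```text
clock: 30.92
tool_pos: [0.6182, 0.145, 0.0981]
eef_rot: [0.997, 0.081, 0.001, -0.0]
contact_force: [-0.1, 0.5, 0.3]
opening: 1.001
finger_force: 0.0
```

```bash
python3 w.py scoop .618 .1445 .163 0 w9
```

```text
t 30.93 tcp [0.6182 0.145  0.0981] yaw 0.1623 open 1.001 F [-0.1  0.5  0.3]
scoop pixdist 49.4 area 9001 ([0.6172, 0.1447, 0.1751], np.float64(0.141))
[([0.6481, 0.1444, 0.0143], 0.56)]
```

View pics/w9.png

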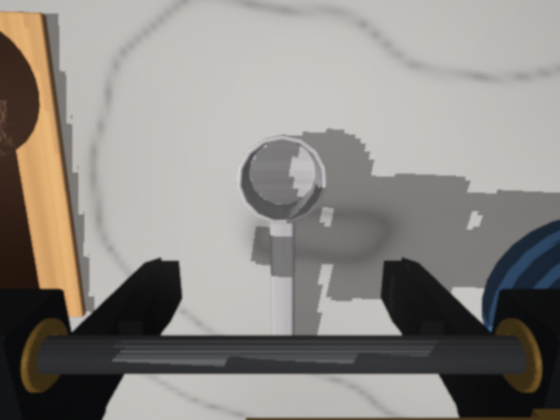

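The handle is vertical at x≈282, centred between the fingers. Descend, close and lift a little.

Request:
{"api": "play_rows", "payload": {
  "translation": [
    [0, 0, 0.015],
    [0, 0, 0.009],
    [0, 0, 0.0035],
    [0, 0, 0],
    [0, 0, 0],
    [0, 0, 0],
    [0, 0, 0],
    [0, 0, 0],
    [0, 0, 0],
    [0, 0, 0],
    [0, 0, 0],
    [0, 0, 0]
  ],
  "delta_rot": [
    [0, 0, 0],
    [0, 0, 0],
    [0, 0, 0],
    [0, 0, 0],
    [0, 0, 0],
    [0, 0, 0],
    [0, 0, 0],
    [0, 0, 0],
    [0, 0, 0],
    [0, 0, 0],
    [0, 0, 0],
    [0, 0, 0]
  ],
  "grip": [1, 1, 1, 1, -1, -1, -1, -1, -1, -1, -1, -1],
  "squeeze": 15
}}

```text
clock: 32.58
tool_pos: [0.6172, 0.1447, 0.0692]
eef_rot: [0.997, 0.081, -0.0, 0.0]
contact_force: [0.5, -0.3, -1.4]
opening: 0.131
finger_force: 15.0
```

Request:
{"api": "play_rows", "payload": {
  "translation": [
    [0, 0, -0.01],
    [0, 0, -0.03],
    [0, 0, -0.03],
    [0, 0, 0],
    [0.003, -0.0101, 0],
    [0.006, -0.022, 0],
    [0.008, -0.029, 0],
    [0.008, -0.029, 0],
    [0.008, -0.029, 0],
    [0.006, -0.023, 0],
    [0, 0, 0],
    [0, 0, 0],
    [0, 0, 0]
  ],
  "delta_rot": [
    [0, 0, 0],
    [0, 0, 0],
    [0, 0, 0],
    [0, 0, 0],
    [0, 0, 0],
    [0, 0, 0],
    [0, 0, 0],
    [0, 0, 0],
    [0, 0, 0],
    [0, 0, 0],
    [0, 0, 2.3],
    [0, 0, 0],
    [0, 0, 0]
  ],
  "grip": [-1, -1, -1, -1, -1, -1, -1, -1, -1, -1, -1, -1, -1]
}}

```text
clock: 34.2
tool_pos: [0.6328, 0.2896, 0.1389]
eef_rot: [0.998, 0.06, -0.0, 0.001]
contact_force: [0.5, -0.4, -1.1]
opening: 0.135
finger_force: 15.0
```

```bash
python3 w.py scoop .633 .291 .122 .07 w10
```

```text
t 34.2 tcp [0.6328 0.2896 0.1389] yaw 0.1206 open 0.135 F [ 0.5 -0.4 -1.1]
scoop pixdist 62.3 area 12304 ([0.6329, 0.2901, 0.1219], np.float64(0.171))
[([0.701, 0.4268, 0.0152], 0.84)]
```

View pics/w10.png

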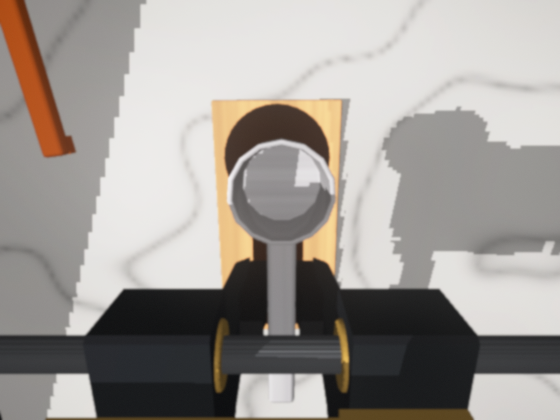

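Scoop cup at (281,190) lies over the rest's disc (277,155, the offset along the image is parallax) and the handle over the stripe. Lower it.

Request:
{"api": "play_rows", "payload": {
  "translation": [
    [0, -0.001, 0.02],
    [0, 0, 0.02],
    [0, 0, 0.015],
    [0, 0, 0.007],
    [0, 0, 0.0035],
    [0, 0, 0],
    [0, 0, 0]
  ],
  "delta_rot": [
    [0, 0, 0],
    [0, 0, 0],
    [0, 0, 0],
    [0, 0, 0],
    [0, 0, 0],
    [0, 0, 0],
    [0, 0, 0]
  ],
  "grip": [-1, -1, -1, -1, -1, -1, -1]
}}

```text
clock: 35.22
tool_pos: [0.633, 0.2925, 0.0742]
eef_rot: [0.998, 0.061, 0.001, -0.0]
contact_force: [-0.2, -0.0, -0.1]
opening: 0.134
finger_force: 15.0
```

Run:
```python
from h import *
a=cv2.resize(r.snapshot("wrist"),None,fx=.7,fy=.7)
b=cv2.resize(r.snapshot("scene")[230:336,230:370],(392,294),interpolation=cv2.INTER_CUBIC)
cv2.imwrite("pics/w11.png",np.hstack([a,b])); print(r.get_state()["contact_force"])
```

```text
[-0.5986952   0.03349843 -1.50747271]
```

View pics/w11.png

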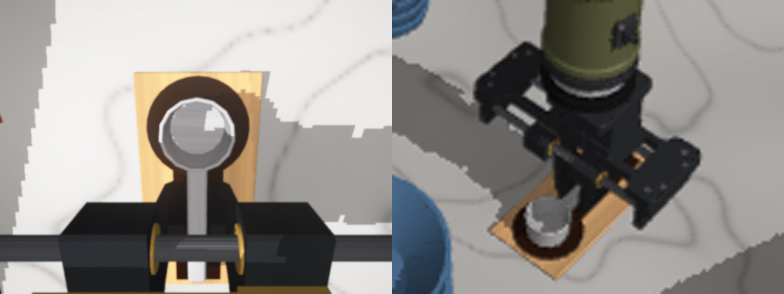

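The cup is centred on the painted disc, so release and rise clear.

Request:
{"api": "play_rows", "payload": {
  "translation": [
    [0, 0, 0.0005],
    [0, 0, 0],
    [0, 0, 0],
    [0, 0, 0],
    [0, 0, -0.01],
    [0, 0, -0.03],
    [0, 0, -0.05],
    [0, 0, -0.05],
    [0, 0, -0.05],
    [0, 0, -0.04],
    [-0.04, 0, 0],
    [-0.05, 0, 0],
    [-0.05, 0, 0],
    [0, 0, 0],
    [0, 0, 0]
  ],
  "delta_rot": [
    [0, 0, 0],
    [0, 0, 0],
    [0, 0, 0],
    [0, 0, 0],
    [0, 0, 0],
    [0, 0, 0],
    [0, 0, 0],
    [0, 0, 0],
    [0, 0, 0],
    [0, 0, 0],
    [0, 0, 0],
    [0, 0, 0],
    [0, 0, 0],
    [0, 0, 0],
    [0, 0, 0]
  ],
  "grip": [-1, 0, 0, 0, 0, 1, 1, 1, 1, 1, 1, 1, 1, 1, 1]
}}

```text
clock: 37.2
tool_pos: [0.4946, 0.2755, 0.3042]
eef_rot: [0.998, 0.061, 0.001, -0.0]
contact_force: [1.1, 0.2, -0.2]
opening: 1.003
finger_force: 0.0
```

```bash
sed -e 's/jar=\[.446,.34,0\]/jar=[.628,-.159,0]/;s/shaker_red=\[.455,-.178,0\]/shaker_red=[.627,-.304,0]/;s/shaker_yellow=\[.455,.178,0\]/shaker_yellow=[.438,-.362,0]/;s/scoop=\[.61,.13,.2\]/scoop=[.633,.292,.12]/' -e 's/fit(\[o\],t,g,y)/fit([o],t,g,y,z=.005 if t[:3] in("jar","sha","sco") else 0)/;s/,fit(obs,t,g,y) if obs else None//;/imwrite/d' m.py > m2.py
cat >> m2.py <<'E'
t=im["top"];cv2.imwrite("pics/end.png",cv2.resize(t[130:260,160:460],None,fx=2.6,fy=2.6,interpolation=cv2.INTER_CUBIC))
print(r.get_state()["tool_pos"])
E
python3 m2.py
```

```text
jar [([0.6265, -0.1601, 0.0], np.float64(0.061)), ([0.6296, -0.1642, 0.0], np.float64(0.084))]
shaker_red [([0.6247, -0.3064, 0.0], np.float64(0.102)), ([0.6303, -0.3021, 0.0], np.float64(0.19))]
shaker_yellow [([0.4364, -0.366, 0.0], np.float64(0.061)), ([0.4383, -0.3614, 0.0], np.float64(0.426))]
coaster_blue [([0.6244, -0.1618, 0.0], np.float64(1.148)), ([0.629, -0.1596, 0.0], np.float64(1.086))]
coaster_red [([0.6257, -0.3055, 0.0], np.float64(0.859)), ([0.6262, -0.3088, 0.0], np.float64(1.132))]
coaster_yellow [([0.4362, -0.3604, 0.0], np.float64(0.963)), ([0.4362, -0.3618, 0.0], np.float64(0.988))]
bowls [([0.6227, 0.0062, 0.0], np.float64(0.05)), ([0.6296, 0.006, 0.0], np.float64(0.131))]
rest [([0.6383, 0.2921, 0.1244], np.float64(0.686)), ([0.635, 0.2898, 0.1134], np.float64(0.475))]
scoop [([0.6352, 0.2906, 0.1235], np.float64(0.262)), ([0.6349, 0.2921, 0.1895], np.float64(0.383))]
[0.49360621 0.27525605 0.30320809]
```

View pics/end.png

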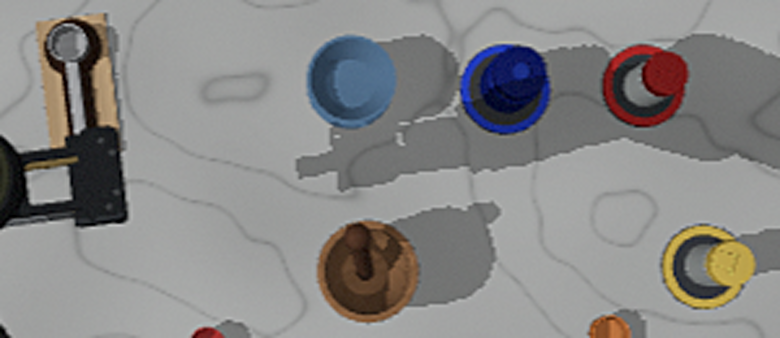

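Everything stands in its ring, with offsets of 5 mm or less. The scoop's cup (70,42) is on the disc and the bowls have not moved. Handing in.

```bash
python3 -c "
from plant import r
print(r.finish_job())"
```

```text
the job is handed in; nothing more can be done
None
```

I handed the job in at about 38 s, and `finish_job` gave no verdict: the jar and both shakers stand inside their own rings (within about 5 mm by the cameras), the scoop lies on its rest with the cup on the round part, and the bowls have not moved.

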